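Blank off the leak tester's port for its self-check

ROBOT

A 7-joint arm with a two-finger parallel gripper is mounted at the origin on the work surface. World frame = base frame: x ahead of the robot, y to its left, z up, the work surface at z = 0. Lengths are in m, angles in rad, forces in N, time in s.
With the tool pointing down it reaches from about 0.425 to 0.95 m from the base axis. Payload 4.7 kg.
Tool frame: the origin (TCP) lies midway between the tips of the shut fingers; the grasp point (between the pads) lies grasp_offset behind it (grasp_offset is the distance from the TCP to the grasp point, in m); z points along the fingers, y is the line along which they close (so a half turn about z gives the same grasp; the last joint's range is limited). The gripper opens to 85 mm and grips with 20 to 120 N. Pads are 22 mm wide; open, the fingers measure 114 mm over their backs; the gripper's body (76 mm by 85 mm) begins 54 mm behind the grasp point. The pads swing forward as they close: fully open they stand 13 mm farther back than shut.
Start: joints at [1.202, 0.469, -0.049, 1.532, 0.024, 1.141, -0.082], TCP at [0.225, -0.636, 0.231] pointing down, gripper open.
Joint ranges: [-2.59, 2.59], [-0.33, 1.99], [-1.39, 1.29], [0.1, 2.45], [-1.04, 4.18], [0.21, 1.99], [-2.66, 2.66]. Speed limits (rad/s): [2.57, 2.57, 3.14, 3.14, 3.14, 3.14, 3.14].

INTERFACE

Orientations are given as [roll, pitch, yaw] about the fixed x, y, z axes, in that order (R = Rz(yaw) Ry(pitch) Rx(roll)).
In Python, from bench import * gives the robot as it stands.
- The arm moves only by the tool step_arm, never from a script. Its arguments are lists of equal length, an entry for each row: "rotation": the turn, a rotation vector about the tool's x, y, z in rad, a list of three; "xyz": the shift along the tool's x, y, z in mm, a list of three; "jaw": the closure, from 0 (fully open) to 1 (shut). In form: {"rotation": [[wx, wy, wz], ...], "xyz": [[dx, dy, dz], ...], "jaw": [jaw, ...]}. A call has 1 to 8 rows; each row is the pose to reach, as a shift and turn from the pose commanded when the call began, along the tool's axes at that moment; what a row does not reach only later rows make up. A row lasts 1/8 s, in which the tool goes at most 62.5 mm and 10.7 degrees, less where a joint would pass 70% of its speed; a pose out of reach is approached as far as the arm can. A call with a gripper value outside its range is refused whole. The fingers move at their own pace and stop on an object; "squeeze" is the grip in N (left out, the last holds). Time passes only in rows, so rows that repeat a pose let the fingers close. It gives the time, the measured TCP pose, the force, the opening and the grip force at its end, in the units of the state.
- state(): the state, without advancing time (a new reading comes with each control period).
- capture(name): name is "scene" or "top"; returns the picture (384x512x3 uint8, blue, green, red); there is no depth.
- camera_params(name): a dict with "intrinsics" (3x3 intrinsics, pixels), "T" (4x4, takes a point from camera to world coordinates). Camera axes: x right, y down, z forward; pixel columns grow to the right and rows downward; lengths in m; the calibration is good to about 2 mm. A picture is of the moment at which its call begins. camera_params takes no time and is no camera call.
- finish_job(): hands the job in; it is judged then, once.
Trained networks look in the newest picture that a camera, given by its name, has taken for a name from the list of things; names that differ only in an ending like _2 or _b are one class to them, and where a whole thing is asked for, a point or a joint stands for the part that bears it (a point fixed in the world has none). Each returns a list of dicts, best first, with "confidence" (0 to 1); they miss things now and then, are a little off and sometimes report something else, mostly with a low value. They report only what shows in the picture. A call takes as long as a camera call. They do not tell look-alikes from the thing itself.
- search_frame(label, camera): "point" ([row, column] in pixels, amid what is visible of it).
- tip_of(label, camera): "point" ([row, column] in pixels: a listed point, or the origin of a listed thing).
The state is a dict: "time": time; "q": joint angles; "qvel": joint speeds; "joint_efforts": joint torques, N m; "tcp_pos": TCP position; "orientation": TCP orientation; "ft_force": force on the tool from outside, world axes, zero at the start; "ft_torque": the same for the moment, N m; "grip_width": finger opening in m; "grasp_force": force on a finger pad.
Only numpy, scipy, OpenCV 4.12 (cv2) and the standard library are available. Lean on these libraries where they do the work, as an engineer would, in place of code of your own. Each camera call takes 0.05 s, during which the arm holds its last target. There are 200 camera calls.

TASK

Start the phone leak tester's self-check: press its start button fully down and let it come back up, then pick up the square-gripped steel coupler and press it squarely onto the leaning brass nipple until the two catches snap over its flange. Keep gripping it and hold it pressed fully home against the nipple's spring: the program finishes while still holding it there. Leave the phones, jars, tools and other things on the bench where they are.

Things in the scene. Friction and masses are not known exactly. Their poses are not given: they have to be found in the camera images.
- start_top (a point): centre of the top of the leak tester's start button: a round grey push button, 28 mm across, in a black 44 mm collar, on top of the grey console box (130 x 150 x 55 mm, the button is on the robot's side of its display). The top stands 73 mm above the table, 6 mm above its collar; it goes straight down
- start (a joint): travel of the start button, m: 0 out, 0.006 fully down (about 1.5 N to start, 5 N when fully down); it springs back by itself
- port: fixed port block: aluminium foot 100 x 90 x 30 mm with a round steel boss 42 mm across leaning 0.5 rad (29 degrees) from vertical towards the block's own -x side (the robot's side, within about 0.5 rad of yaw). From the flat 56 mm top of the boss stands a brass nipple between two sprung steel catches. Origin under the centre of the foot
- nipple_tip (a point): centre of the flat end of the brass nipple; its z axis points out along the nipple, away from the block (0.5 rad from vertical). The nipple's head is 15 mm in diameter and tapers to 9 mm over its last 4 mm; the end stands 32 mm out of the boss when free, 23 mm when fully pressed in. This point moves with the nipple
- nipple (a joint): how far the sprung nipple is pushed into its boss along its own axis, m: 0 free, 0.009 at its stop; its spring resists with 4 N at first, 10 N at the stop. The catches snap over the coupler's flange at about 0.004; the spring then still lifts the coupler back up to the catches unless it is held down
- catch_l (a joint): outward slide of the sprung steel catch on the nipple's +y side, m: 0 closed, 0.005 at most. The catches stand 21.5 mm above the boss, 14 mm wide; their noses leave 31.8 mm between them, 12 to 14 mm above the boss, flaring to 39 mm at the top. The 36 mm flange spreads them about 0.002 (1 N rising to 2 N sideways on each), needing about 5 to 10 N of push, then they snap shut over it
- catch_r (a joint): the same for the catch on the nipple's -y side
- coupler_center (a point): half-way up the blanking coupler, on its axis, 46 mm above its mouth: loose steel, 92 mm tall, about 160 g, standing mouth-down on the mat; z points from mouth to top. From 24 to 89 mm above the mouth it is a square grip 24 x 24 mm, flats square to its x and y axes; below, a round 27 mm collar, and at the mouth a flange 36 mm across, 4 mm thick. It may go on turned any way
- coupler: the same coupler; origin at the centre of its mouth. The round socket in its underside is 28 mm wide at the mouth, narrows to 18 mm at 7.5 mm depth, and has a flat floor 20 mm deep on which the nipple's end bears: fully on, the coupler's half-way point lies 26 mm beyond the nipple's end along the nipple's axis
- phone: loose closed phone 74 x 152 x 9 mm lying on the far part of the mat; origin under its centre; leave alone
- flux_jar: loose closed jar, 48 mm across, 50 mm tall; origin under its centre; leave alone
- screw_jar: loose clear jar with white cap, 44 mm across, 55 mm tall; origin under its centre; leave alone
- weight: loose solid steel hold-down weight with a knob top, 44 mm across, 45 mm tall, round, no socket: not the coupler; leave alone
- screwdriver: loose screwdriver 150 mm long lying near the robot; leave alone
- phone2: second loose phone, same size, lying at the left; leave alone
- pen_cup: loose empty black pen cup, 68 mm across, 90 mm tall; leave alone
There are look-alikes about, which are no part of the job. Leave any brown or orange look-alike of the part that bears start_top alone.

How it is judged:
By the outcome, as a careful person would: the job done as asked, in the order asked, and still so for the second after the job is handed in, while the arm keeps its last pose, push and grip.
It also fails if it takes over 58 s, if anything falls off the work surface, if the arm or the gripper's body presses on something with over 40 N, if the wrist force passes 120 N, or if a joint passes its speed limit or range.

## Working session

There is one attempt and no reset: what is moved stays moved. The work goes in short steps, Python scripts to look and compute and a tool call to move; the robot and the scene stay as the last step left them, time stands still between calls to the robot, and variables do not carry over. Pictures are saved under pics/ and viewed, at most 10 in all, crops included, and the job is handed in when it is done.

Besides the shell and the picture viewer there is one more tool, called after "Request:" as name(argument=value, ...), one argument or row to a line, values as JSON. step_arm: Moves the arm, as the interface text tells. Its arguments: {"type":"object","properties":{"rotation":{"type":"array"},"xyz":{"type":"array"},"jaw":{"type":"array"},"squeeze":{"type":"number"}},"required":["rotation","xyz","jaw"]}

```bash
mkdir -p pics; cat > h.py <<'E'
from bench import *
import numpy as np, cv2
from scipy.spatial.transform import Rotation as Rn
def ray(cam,rc):
    p=camera_params(cam);K=np.array(p["intrinsics"]);T=np.array(p["T"])
    d=T[:3,:3]@np.linalg.solve(K,[rc[1],rc[0],1.]);return T[:3,3],d/np.linalg.norm(d)
def tri(a,b):
    (o1,d1),(o2,d2)=a,b
    s=np.linalg.lstsq(np.c_[d1,-d2],o2-o1,rcond=None)[0]
    p,q=o1+s[0]*d1,o2+s[1]*d2
    return (p+q)/2,np.linalg.norm(p-q)
def proj(cam,X):
    p=camera_params(cam);K=np.array(p["intrinsics"]);T=np.linalg.inv(np.array(p["T"]))
    v=K@(T[:3,:3]@np.array(X)+T[:3,3]);return np.array([v[1]/v[2],v[0]/v[2]])
E
python3 - <<'E'
from h import *
np.set_printoptions(precision=4,suppress=True)
for c in("scene","top"):
    im=capture(c);cv2.imwrite(f"pics/{c}0.png",im);p=camera_params(c);print(c,np.array(p["T"]).round(3).tolist(),p["intrinsics"])
s=state();print(s)
try: print(grasp_offset)
except Exception as e: print(e)
for l in("start_top","nipple_tip","coupler_center","coupler","port"):
    for c in("scene","top"):
        print(l,c,[(np.round(d["point"],1).tolist(),round(d["confidence"],2)) for d in tip_of(l,c)])
E
```

```text
scene [[0.734, 0.362, -0.575, 1.173], [0.68, -0.39, 0.621, -0.583], [0.001, -0.847, -0.532, 0.711], [0.0, 0.0, 0.0, 1.0]] [[402.0228   0.     256.2856]
 [  0.     402.0228 194.941 ]
 [  0.       0.       1.    ]]
top [[-0.021, -0.997, 0.077, 0.427], [-1.0, 0.021, 0.001, 0.129], [-0.003, -0.077, -0.997, 1.402], [0.0, 0.0, 0.0, 1.0]] [[425.2891   0.     257.7107]
 [  0.     425.2891 194.6214]
 [  0.       0.       1.    ]]
{'time': 0.1, 'q': array([ 1.2021,  0.4694, -0.0486,  1.5336,  0.0241,  1.141 , -0.0823]), 'qvel': array([-0.0017, -0.0014, -0.0003, -0.0031, -0.0012, -0.0002, -0.0004]), 'joint_efforts': array([  0.0001, -51.1515,  -0.0472, -23.839 ,   0.0108,   0.0044,
         0.    ]), 'tcp_pos': array([ 0.2248, -0.6359,  0.2304]), 'orientation': array([-3.1398,  0.    ,  0.3398]), 'ft_force': array([-0.0172, -0.3122,  0.4703]), 'ft_torque': array([ 0.0466, -0.005 , -0.0034]), 'grasp_force': 0.0, 'grip_width': 0.08512590669251033}
0.0187
start_top scene [([150.0, 240.5], 0.57), ([176.3, 274.1], 0.4)]
start_top top [([218.4, 210.5], 0.62), ([287.0, 196.6], 0.5), ([264.9, 360.8], 0.49), ([275.8, 112.4], 0.38)]
nipple_tip scene [([228.5, 237.6], 0.56)]
nipple_tip top [([170.2, 305.0], 0.45), ([168.8, 301.2], 0.37)]
coupler_center scene [([287.7, 150.3], 0.71)]
coupler_center top [([186.5, 377.5], 0.67), ([184.1, 376.0], 0.33)]
coupler scene [([303.3, 157.2], 0.78)]
coupler top [([185.4, 374.5], 0.6)]
port scene [([262.8, 252.4], 0.78)]
port top [([170.7, 300.4], 0.69), ([214.0, 213.1], 0.35)]
```

View pics/scene0.png

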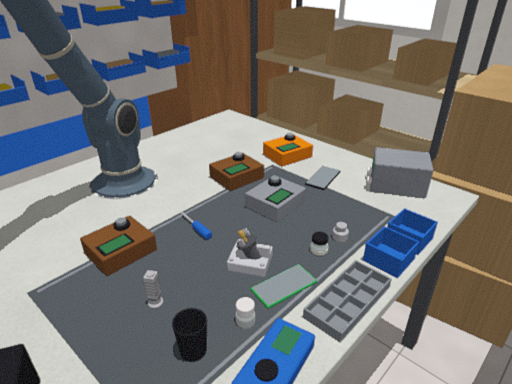

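View pics/top0.png

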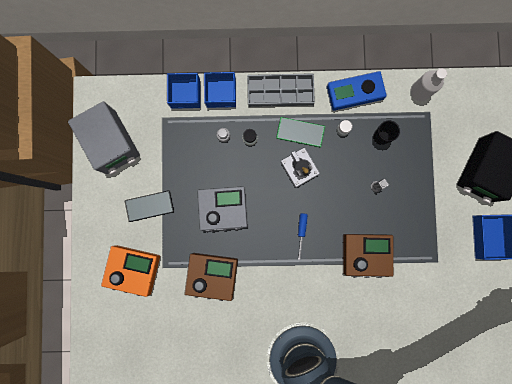

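```bash
python3 - <<'E'
from h import *
np.set_printoptions(precision=4,suppress=True)
for n,a,b in(("start",(150,240.5),(218.4,210.5)),("startB",(176.3,274.1),(218.4,210.5)),("startC",(176.3,274.1),(287,196.6)),("startD",(150,240.5),(287,196.6)),("nip",(228.5,237.6),(170.2,305)),("nip2",(228.5,237.6),(168.8,301.2)),("cc",(287.7,150.3),(186.5,377.5)),("cc2",(287.7,150.3),(184.1,376)),("c",(303.3,157.2),(185.4,374.5)),("port",(262.8,252.4),(170.7,300.4))):
    print(n,*tri(ray("scene",a),ray("top",b)))
E
```

```text
start [0.4223 0.2302 0.1836] 0.09875110084459848
startB [0.4565 0.278  0.0783] 0.0034611142591740893
startC [ 0.2836  0.3814 -0.0285] 0.12928529145635256
startD [0.2515 0.3257 0.0865] 0.006538027352235859
nip [ 0.5954 -0.0195  0.1056] 0.0099838127309819
nip2 [ 0.5964 -0.0125  0.1027] 0.021531839080149995
cc [ 0.5474 -0.2569  0.043 ] 0.007340507627940721
cc2 [ 0.5527 -0.2551  0.0454] 0.015480278152620543
c [ 0.5573 -0.2564 -0.0008] 3.246043663344987e-05
port [ 0.6172 -0.0075 -0.003 ] 0.014859972012960007
```

Scene view: grey console with its button at about (row 181, col 275), coupler at (288,151), port nipple around (235,240). Top view: console button at (217,212), coupler at (186,379), port at (168,300). The brown and orange boxes are look-alikes. Next I enlarge the details.

```bash
python3 - <<'E'
from h import *
S=cv2.imread("pics/scene0.png");T=cv2.imread("pics/top0.png")
def crop(im,r,c,h=19,w=26,k=7.5):
    return cv2.resize(im[r-h:r+h,c-w:c+w],(390,285),interpolation=cv2.INTER_CUBIC)
# scale 7.5
m=np.vstack([np.hstack([crop(S,242,246),crop(S,288,152)]),np.hstack([crop(T,168,300),crop(T,186,380)])])
cv2.imwrite("pics/m.png",m);print(m.shape)
m=np.hstack([crop(S,183,275),crop(T,215,213)]);cv2.imwrite("pics/m2.png",m)
E
```

```text
(570, 780, 3)
```

View pics/m.png

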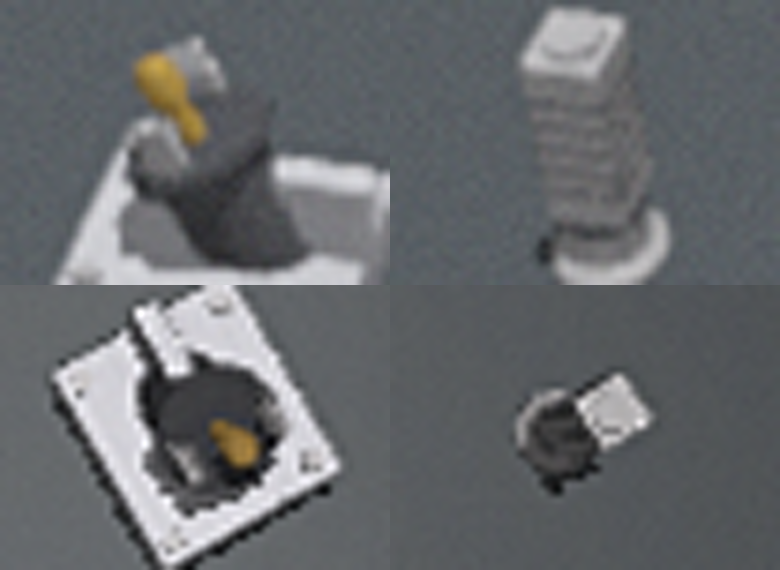

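View pics/m2.png

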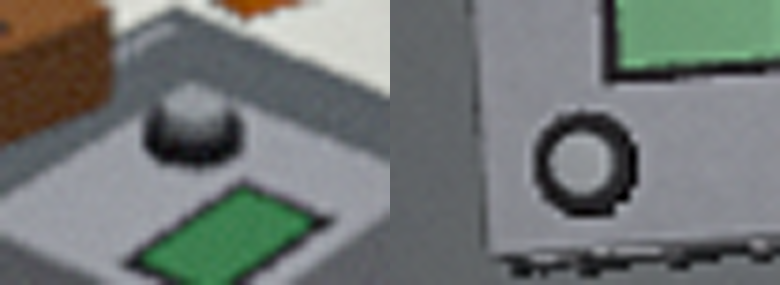

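Crops: the brass head in the scene crop is near (78,155) with the tip to its upper left, and the coupler's top face has clear corners in both views. In the top view the button centre is at about (217.2,212.1), and the foot's edges give a port yaw of about 0.5. I now fit these precisely.

```bash
cat > fit.py <<'E'
from h import *
from scipy.optimize import least_squares,minimize
np.set_printoptions(precision=4,suppress=True)
o={"m0":(223,220),"m1":(269,126),"t0":(149,274),"t1":(167,354),"b0":(164,249),"b1":(196,187)}
def px(k,x,y): return np.array([o[k][0]+(y+.5)/7.5-.5,o[k][1]+(x+.5)/7.5-.5])
print("start",*tri(ray("scene",px("b0",196,105)),ray("top",px("b1",192,163))))
# coupler top square, corners ordered the same way round by nearest match
sc=[px("m1",*p) for p in((158,8),(237,18),(210,80),(130,68))]
tp=[px("t1",*p) for p in((225,87),(265,130),(223,165),(185,125))]
def cor(v): 
    return [np.array([v[0]+.012*2**.5*np.cos(v[3]+np.pi/4+k*np.pi/2),v[1]+.012*2**.5*np.sin(v[3]+np.pi/4+k*np.pi/2),v[2]]) for k in range(4)]
def res(v):
    r=[]
    for cam,obs in(("scene",sc),("top",tp)):
        P=[proj(cam,c) for c in cor(v)]
        for q in obs: r+=list(min((p-q for p in P),key=np.linalg.norm))
    return np.array(r)
b=min((least_squares(res,[.555,-.256,.092,y]) for y in np.linspace(0,1.4,8)),key=lambda s:s.cost)
print("coupler top",b.x,"rms px",np.sqrt(2*b.cost/8))
# foot top yaw (30 mm high)
A=[px("t0",*p) for p in((55,87),(165,282),(340,180))]
def atz(cam,q,z):
    c,d=ray(cam,q);return c+d*(z-c[2])/d[2]
W=[atz("top",a,.03) for a in A];e1=W[0]-W[1];e2=W[1]-W[2]
print("foot",W,"yaw",np.arctan2(e1[1],e1[0]),np.arctan2(-e2[0],e2[1]),np.linalg.norm(e1),np.linalg.norm(e2))
# nipple silhouette fit
def mask(im):
    h=cv2.cvtColor(im,cv2.COLOR_BGR2HSV);return ((h[...,0]>12)&(h[...,0]<32)&(h[...,1]>110)&(h[...,2]>70))
M={}
for c,k in(("scene","m0"),("top","t0")):
    im=cv2.imread(f"pics/{c}0.png");r,q=o[k]
    u=cv2.resize(im[r:r+38,q:q+52],(416,304),interpolation=cv2.INTER_CUBIC);M[c]=mask(u)
    ys,xs=np.nonzero(M[c]);print(c,len(ys),ys.min()/8+r,ys.max()/8+r,xs.min()/8+q,xs.max()/8+q)
def axis(yaw): return np.array([-np.sin(.5)*np.cos(yaw),-np.sin(.5)*np.sin(yaw),np.cos(.5)])
def ring(P,n,r):
    u=np.cross(n,[1,0,0]);u/=np.linalg.norm(u);w=np.cross(n,u)
    return [P+r*(u*np.cos(t)+w*np.sin(t)) for t in np.linspace(0,6.28,20)]
def iou(v):
    P=v[:3];n=axis(v[3]);L=v[4];rs=v[5];s=0
    for c,k in(("scene","m0"),("top","t0")):
        R=np.zeros((304,416),np.uint8)
        for seg in([(0,.0045),(.004,.0075)],[(.004,.0075),(L,.0075)],[(L,rs),(.030,rs)]):
            pts=[proj(c,X) for d,r in seg for X in ring(P-n*d,n,r)]
            pts=np.array([[(p[1]-o[k][1]+.5)*8-.5,(p[0]-o[k][0]+.5)*8-.5] for p in pts])
            cv2.fillConvexPoly(R,cv2.convexHull(np.round(pts*16).astype(np.int32)),1,shift=4)
        R=R>0;s-=(R&M[c]).sum()/(R|M[c]).sum()
    return s
if __name__=="__main__":
    for y0 in(.4,.5):
        v0=np.array([.595,-.018,.105,y0,.012,.004]);st=np.vstack([v0]+[v0+np.eye(6)[i]*[.008,.008,.008,.15,.004,.002][i] for i in range(6)])
        m=minimize(iou,v0,method="Nelder-Mead",options=dict(initial_simplex=st,maxiter=500));print("nipple",m.x,m.fun)
E
python3 fit.py
```

```text
start [0.4608 0.2739 0.0769] 0.0007466261020344793
coupler top [ 0.5545 -0.2592  0.0903  0.6492] rms px 0.4439301627062799
foot [array([0.6434, 0.0531, 0.03  ]), array([0.5574, 0.0077, 0.03  ]), array([ 0.6001, -0.0693,  0.03  ])] yaw 0.48543181200626495 0.5069404170860339 0.09725453866047325 0.08805395701460147
scene 3067 230.375 242.0 238.25 247.0
top 1629 167.125 173.25 302.125 308.5Traceback (most recent call last):
  File "fit.py", line 51, in <module>
    m=minimize(iou,v0,method="Nelder-Mead",options=dict(initial_simplex=st,maxiter=500));print("nipple",m.x,m.fun)
    res = _minimize_neldermead(fun, x0, args, callback, bounds=bounds,
                               **options)
    fsim[k] = func(sim[k])
              ~~~~^^^^^^^^
    fx = function(np.copy(x), *(wrapper_args + args))
  File "fit.py", line 43, in iou
    pts=[proj(c,X) for d,r in seg for X in ring(P-n*d,n,r)]
         ~~~~^^^^^
  File "h.py", line 13, in proj
    p=camera_params(cam);K=np.array(p["intrinsics"]);T=np.linalg.inv(np.array(p["T"]))
ValueError: time passes only in moves, steps and waits
```

```bash
sed -i 's/^from scipy.spatial/import functools\ncamera_params=functools.lru_cache(camera_params)\nfrom scipy.spatial/' h.py; python3 fit.py | grep nipple
```

```text
nipple [ 0.5973 -0.0206  0.0989  0.491   0.0129  0.0041] -1.6915215295065225
nipple [ 0.5975 -0.021   0.0989  0.553   0.0122  0.0043] -1.6943180577068193
```

```bash
cat >> h.py <<'E'
def rel(targets,verbose=True):
    """targets: list of (xyz, R or None); prints shift mm and rotvec in tool axes now"""
    s=state();R0=Rn.from_euler("xyz",s["orientation"]);p0=np.array(s["tcp_pos"])
    print("t",round(s["time"],2),"tcp",p0.round(4),"rpy",np.round(s["orientation"],3),"F",np.round(s["ft_force"],1),"q",np.round(s["q"],2),"w",round(s["grip_width"],4),"g",round(s["grasp_force"],1))
    for p,R in targets:
        print((R0.inv().apply(np.array(p)-p0)*1000).round(1).tolist(),[] if R is None else (R0.inv()*R).as_rotvec().round(4).tolist())
E
python3 - <<'E'
from h import *
rel([((.5,-.38,.2),None),((.57,-.1,.2),None),((.461,.274,.2),None),((.461,.274,.1),None)])
E
```

```text
t 0.6 tcp [ 0.2251 -0.6364  0.2313] rpy [ 3.142 -0.     0.34 ] F [-0.2 -0.7  0.2] q [ 1.2   0.47 -0.05  1.53  0.02  1.14 -0.08] w 0.0853 g 0.0
[344.7, -150.1, 31.3] []
[504.0, -390.7, 31.3] []
[525.9, -779.7, 31.3] []
[525.9, -779.7, 131.3] []
```

Request:
step_arm(
  rotation=[
    [0,0,0],
    [0,0,0],
    [0,0,0],
    [0,0,0],
    [0,0,0],
    [0,0,0],
    [0,0,0],
    [0,0,0],
  ],
  xyz=[
    [50,-20,5],
    [100,-43,10],
    [150,-65,15],
    [200,-87,20],
    [250,-108,25],
    [300,-130,30],
    [345,-150,30],
    [370,-190,30],
  ],
  jaw=[1,1,1,1,1,1,1,1],
)

```text
time: 1.6
tcp_pos: [0.5129, -0.3325, 0.2012]
orientation: [3.141, -0.001, 0.341]
ft_force: [0.0, 0.6, -0.0]
grip_width: 0.0001
grasp_force: 0.0
```

Request:
step_arm(
  rotation=[
    [0,0,0],
    [0,0,0],
    [0,0,0],
    [0,0,0],
    [0,0,0],
    [0,0,0],
    [0,0,0],
    [0,0,0],
  ],
  xyz=[
    [30,-45,0],
    [60,-90,0],
    [90,-140,0],
    [120,-190,0],
    [130,-245,0],
    [135,-300,0],
    [140,-355,0],
    [145,-410,0],
  ],
  jaw=[1,1,1,1,1,1,1,1],
)

```text
time: 2.6
tcp_pos: [0.5102, 0.1026, 0.2017]
orientation: [3.141, -0.001, 0.34]
ft_force: [0.1, 0.9, 0.4]
grip_width: 0.0
grasp_force: 0.0
```

```bash
python3 - <<'E'
from h import *
rel([((.461,.274,.2),None),((.461,.274,.085),None)])
E
```

```text
t 2.6 tcp [0.5102 0.1026 0.2017] rpy [ 3.141e+00 -1.000e-03  3.400e-01] F [0.1 0.9 0.4] q [ 0.02  0.27 -0.36  1.92  0.11  0.97 -1.62] w 0.0 g 0.0
[10.7, -178.0, 1.6] []
[10.6, -178.1, 116.6] []
```

Request:
step_arm(
  rotation=[
    [0,0,0],
    [0,0,0],
    [0,0,0],
    [0,0,0],
    [0,0,0],
    [0,0,0],
    [0,0,0],
  ],
  xyz=[
    [4,-55,0],
    [8,-110,0],
    [10,-150,20],
    [10,-175,50],
    [10,-175,90],
    [10,-175,112],
    [10,-175,112],
  ],
  jaw=[1,1,1,1,1,1,1],
)

```text
time: 3.48
tcp_pos: [0.4607, 0.2686, 0.0879]
orientation: [3.141, 0.004, 0.34]
ft_force: [-1.9, -1.2, 0.1]
grip_width: -0.0003
grasp_force: 0.0
```

```bash
python3 - <<'E'
from h import *
rel([((.461,.274,.085),None),((.461,.274,.067),None)])
c=[]
for n,ctr in(("scene",(170,275)),("top",(217,213))):
    im=capture(n);cv2.imwrite(f"pics/press_{n}.png",im);r,q=ctr
    c.append(cv2.resize(im[r-38:r+38,q-50:q+50],(400,304),interpolation=cv2.INTER_CUBIC))
cv2.imwrite("pics/press.png",np.hstack(c))
E
```

```text
t 3.48 tcp [0.4607 0.2686 0.0879] rpy [3.141 0.004 0.34 ] F [-1.9 -1.2  0.1] q [-0.3   0.45 -0.39  1.98  0.24  0.76 -2.06] w -0.0003 g 0.0
[2.1, -5.0, 2.9] []
[2.2, -5.0, 20.9] []
```

View pics/press.png

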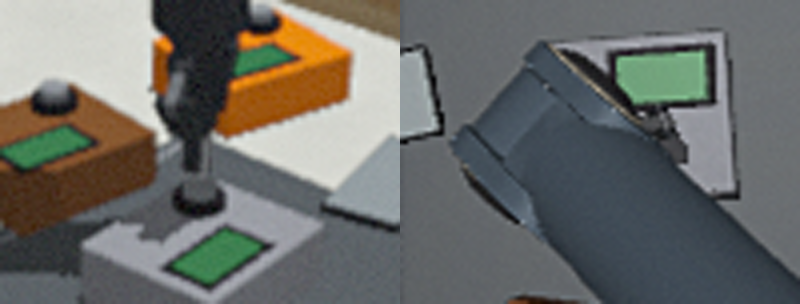

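The shut fingertips are at crop (165,195), right above the button at (190,200). I shift 5 mm and press.

Request:
step_arm(
  rotation=[
    [0,0,0],
    [0,0,0],
    [0,0,0],
    [0,0,0],
    [0,0,0],
    [0,0,0],
  ],
  xyz=[
    [2,-5,0],
    [2,-5,5],
    [2,-5,10],
    [2,-5,14],
    [2,-5,17],
    [2,-5,17],
  ],
  jaw=[1,1,1,1,1,1],
)

```text
time: 4.32
tcp_pos: [0.4619, 0.2745, 0.0723]
orientation: [3.141, 0.0, 0.34]
ft_force: [-0.8, -0.7, 4.3]
grip_width: -0.0004
grasp_force: 2.0
```

Request:
step_arm(
  rotation=[
    [0,0,0],
    [0,0,0],
    [0,0,0],
    [0,0,0],
  ],
  xyz=[
    [0,0,2],
    [0,0,4],
    [0,0,6],
    [0,0,6],
  ],
  jaw=[1,1,1,1],
)

```text
time: 4.82
tcp_pos: [0.4621, 0.2746, 0.0705]
orientation: [3.139, -0.001, 0.34]
ft_force: [-10.1, -7.7, 36.8]
grip_width: -0.0003
grasp_force: 18.2
```

Bottomed out, with the force rising stiffly. Releasing and travelling to the coupler.

Request:
step_arm(
  rotation=[
    [0,0,0],
    [0,0,0],
    [0,0,0],
    [0,0,0],
    [0,0,0],
    [0,0,0],
    [0,0,0],
    [0,0,0],
  ],
  xyz=[
    [0,0,-6],
    [0,0,-15],
    [0,0,-50],
    [0,0,-100],
    [0,0,-130],
    [5,50,-130],
    [10,100,-130],
    [15,150,-130],
  ],
  jaw=[1,1,1,1,1,1,1,1],
)

```text
time: 5.82
tcp_pos: [0.5266, 0.1369, 0.1962]
orientation: [-3.141, -0.0, 0.34]
ft_force: [1.0, -0.6, 0.1]
grip_width: 0.0001
grasp_force: 0.0
```

```bash
python3 - <<'E'
from h import *
rel([((.57,-.05,.22),None),((.5545,-.259,.2),Rn.from_euler("xyz",[np.pi,0,.649])),((.5545,-.259,.2),Rn.from_euler("xyz",[np.pi,0,.649-np.pi/2]))])
im=capture("scene");cv2.imwrite("pics/s2.png",im)
a=cv2.imread("pics/scene0.png")
print("button diff vs start",np.abs(im[168:190,262:288].astype(int)-a[168:190,262:288]).mean(), [(np.round(d["point"],1).tolist(),round(d["confidence"],2)) for d in tip_of("start_top","scene")])
E
```

```text
t 5.83 tcp [0.5266 0.1369 0.1962] rpy [-3.141 -0.     0.34 ] F [ 1.  -0.6  0.1] q [-0.03  0.32 -0.37  1.87  0.14  0.98 -1.69] w 0.0001 g 0.0
[-21.4, 190.7, -23.8] []
[-105.8, 382.5, -3.9] [-0.0001, -0.0004, -0.3088]
[-105.8, 382.5, -3.9] [-0.0004, -0.0003, 1.262]
button diff vs start 3.8997668997668997 [([135.7, 292.3], 0.57), ([178.4, 272.7], 0.55), ([151.6, 237.2], 0.51), ([218.4, 120.1], 0.4)]
```

Request:
step_arm(
  rotation=[
    [0,0,0],
    [0,0,0],
    [0,0,-0.1],
    [0,0,-0.2],
    [0,0,-0.31],
    [0,0,-0.31],
    [0,0,-0.31],
    [0,0,-0.31],
  ],
  xyz=[
    [-5,50,-10],
    [-12,100,-15],
    [-22,150,-15],
    [-32,205,-15],
    [-50,255,-15],
    [-70,305,-10],
    [-90,350,-5],
    [-106,382,-4],
  ],
  jaw=[0.5,0,0,0,0,0,0,0],
)

```text
time: 6.92
tcp_pos: [0.5528, -0.2592, 0.1993]
orientation: [-3.141, 0.001, 0.648]
ft_force: [0.5, -0.1, 0.6]
grip_width: 0.0853
grasp_force: 0.0
```

Request:
step_arm(
  rotation=[
    [0,0,0],
    [0,0,0],
  ],
  xyz=[
    [0,0,0],
    [0,0,0],
  ],
  jaw=[0,0],
)

```text
time: 7.18
tcp_pos: [0.5538, -0.2556, 0.2]
orientation: [-3.14, -0.001, 0.651]
ft_force: [0.2, 0.3, 0.2]
grip_width: 0.0853
grasp_force: 0.0
```

```bash
python3 - <<'E'
from h import *
R=Rn.from_euler("xyz",[np.pi,0,.649])
rel([((.5545,-.259,.15),R),((.5545,-.259,.041),R)])
E
```

```text
t 7.17 tcp [ 0.5538 -0.2556  0.2   ] rpy [-3.14e+00 -1.00e-03  6.51e-01] F [0.2 0.3 0.2] q [ 0.57  0.41 -0.27  1.72  0.12  1.03 -0.66] w 0.0853 g 0.0
[-1.5, 3.2, 50.0] [-0.0011, -0.0008, 0.0023]
[-1.6, 3.3, 159.0] [-0.0011, -0.0008, 0.0023]
```

Request:
step_arm(
  rotation=[
    [0,0,0],
    [0,0,0],
    [0,0,0],
    [0,0,0],
    [0,0,0],
    [0,0,0],
  ],
  xyz=[
    [-1.5,3.3,40],
    [-1.5,3.3,80],
    [-1.5,3.3,120],
    [-1.5,3.3,145],
    [-1.5,3.3,159],
    [-1.5,3.3,159],
  ],
  jaw=[0,0,0,0,0,0],
)

```text
time: 7.92
tcp_pos: [0.5544, -0.2594, 0.0409]
orientation: [-3.14, 0.0, 0.652]
ft_force: [0.2, -0.1, 0.7]
grip_width: 0.0853
grasp_force: 0.0
```

Request:
step_arm(
  rotation=[
    [0,0,0],
    [0,0,0],
    [0,0,0],
    [0,0,0],
    [0,0,0],
    [0,0,0],
  ],
  xyz=[
    [0,0,0],
    [0,0,0],
    [0,0,0],
    [0,0,0],
    [0,0,0],
    [0,0,0],
  ],
  jaw=[0.3,0.5,0.65,0.8,1,1],
  squeeze=70,
)

```text
time: 8.68
tcp_pos: [0.5544, -0.2609, 0.0419]
orientation: [3.141, -0.0, 0.65]
ft_force: [-1.7, 0.5, 6.2]
grip_width: 0.0231
grasp_force: 68.3
```

Request:
step_arm(
  rotation=[
    [0,0,0],
    [0,0,0],
    [0,0,0],
    [0,0,0],
    [0,0,0],
    [0,0,0],
  ],
  xyz=[
    [0,0,0],
    [0,0,-10],
    [0,0,-40],
    [0,0,-80],
    [0,0,-120],
    [0,0,-120],
  ],
  jaw=[1,1,1,1,1,1],
)

```text
time: 9.43
tcp_pos: [0.5564, -0.2616, 0.1651]
orientation: [3.135, -0.004, 0.65]
ft_force: [0.5, -0.3, -1.6]
grip_width: 0.0233
grasp_force: 68.9
```

```bash
python3 - <<'E'
from h import *
rel([])
c=[]
p=state()["tcp_pos"]
for n in("scene","top"):
    im=capture(n);cv2.imwrite(f"pics/grip_{n}.png",im);r,q=np.round(proj(n,p)).astype(int)
    print(n,r,q);c.append(cv2.resize(im[r-28:r+28,q-38:q+38],(396,292),interpolation=cv2.INTER_CUBIC))
cv2.imwrite("pics/grip.png",np.hstack(c))
E
```

```text
t 9.43 tcp [ 0.5564 -0.2616  0.1651] rpy [ 3.135 -0.004  0.65 ] F [ 0.5 -0.3 -1.6] q [ 0.57  0.45 -0.26  1.75  0.14  0.96 -0.67] w 0.0233 g 68.9
scene 249 145
top 180 392
```

View pics/grip.png

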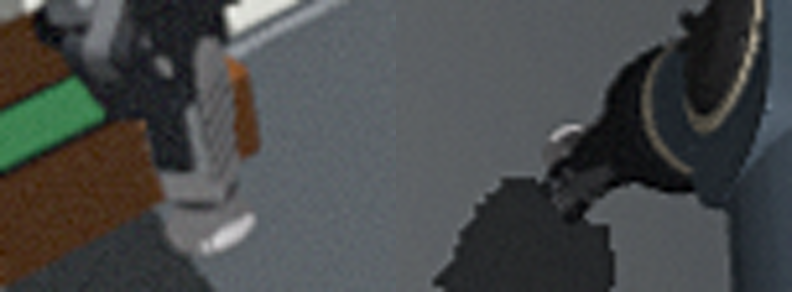

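The coupler is held upright in the jaws, with its flange visible at crop (235,215). Next is the tilted stand-off above the nipple.

```bash
cat >> h.py <<'E'
tip=np.array([.5974,-.0208,.0989])
def nax(yaw=.5,t=.5): return np.array([-np.sin(t)*np.cos(yaw),-np.sin(t)*np.sin(yaw),np.cos(t)])
def ins(d,R0,dx=.001,yaw=.5,tip=tip):
    """TCP pose with the mouth d beyond the free tip, axis aligned by least turn from R0"""
    n=nax(yaw);z=R0.apply([0,0,1]);v=np.cross(z,-n);a=np.arctan2(np.linalg.norm(v),z@-n)
    R=Rn.from_rotvec(v/max(np.linalg.norm(v),1e-9)*a)*R0
    return tip+n*d-R.apply([dx,0,.042]),R
E
python3 - <<'E'
from h import *
R0=Rn.from_euler("xyz",[np.pi,0,.649])
rel([ins(.06,R0)])
E
```

```text
t 9.53 tcp [ 0.5538 -0.2608  0.1612] rpy [-3.141  0.     0.65 ] F [ 0.1 -0.3 -2.4] q [ 0.57  0.45 -0.26  1.75  0.14  0.96 -0.67] w 0.0234 g 68.9
[130.7, -172.0, -26.8] [-0.0746, 0.4947, 0.0006]
```

Request:
step_arm(
  rotation=[
    [0,0,0],
    [0,0,0],
    [-0.015,0.1,0],
    [-0.03,0.2,0],
    [-0.045,0.3,0],
    [-0.06,0.4,0],
    [-0.075,0.495,0],
    [-0.075,0.495,0],
  ],
  xyz=[
    [0,-10,-30],
    [20,-50,-45],
    [45,-85,-50],
    [70,-115,-50],
    [90,-140,-50],
    [110,-160,-50],
    [130,-172,-40],
    [131,-172,-27],
  ],
  jaw=[1,1,1,1,1,1,1,1],
)

```text
time: 10.52
tcp_pos: [0.552, -0.0439, 0.1858]
orientation: [3.064, -0.491, 0.669]
ft_force: [-1.0, -0.1, -2.1]
grip_width: 0.0229
grasp_force: 69.0
```

Request:
step_arm(
  rotation=[
    [0,0,0],
    [0,0,0],
    [0,0,0],
  ],
  xyz=[
    [0,0,0],
    [0,0,0],
    [0,0,0],
  ],
  jaw=[1,1,1],
)

```text
time: 10.9
tcp_pos: [0.5552, -0.045, 0.1888]
orientation: [3.059, -0.495, 0.671]
ft_force: [0.2, -0.2, -1.3]
grip_width: 0.0231
grasp_force: 69.0
```

```bash
python3 - <<'E'
from h import *
R0=Rn.from_euler("xyz",[np.pi,0,.649])
rel([ins(.06,R0),ins(.0,R0),ins(-.029,R0)])
s=state();R=Rn.from_euler("xyz",s["orientation"]);mouth=np.array(s["tcp_pos"])+R.apply([.001,0,.042])
u,w=R.apply([1,0,0]),R.apply([0,1,0])
n=-R.apply([0,0,1]);print("mouth",mouth,"n",n)
c=[]
for nm in("scene","top"):
    im=capture(nm);cv2.imwrite(f"pics/pre_{nm}.png",im);q0=np.round(proj(nm,tip)).astype(int)-[22,26]
    v=cv2.resize(im[q0[0]:q0[0]+38,q0[1]:q0[1]+52],(390,285),interpolation=cv2.INTER_CUBIC)
    def P(X): r=(proj(nm,X)-q0+.5)*7.5-.5;return [r[1],r[0]]
    for off,rad,col in((0,.018,(0,255,0)),(.004,.018,(0,255,0))):
        pts=np.array([P(mouth+n*off+rad*(u*np.cos(t)+w*np.sin(t))) for t in np.linspace(0,6.283,40)])
        cv2.polylines(v,[np.round(pts).astype(int)],True,col,1)
    cv2.line(v,*[tuple(int(k) for k in P(tip+nax()*d)) for d in(0,.06)],(0,0,255),1)
    c.append(v)
cv2.imwrite("pics/pre.png",np.hstack(c))
E
```

```text
t 10.9 tcp [ 0.5552 -0.045   0.1888] rpy [ 3.059 -0.495  0.671] F [ 0.2 -0.2 -1.3] q [ 0.65  0.23 -0.54  2.13 -0.41  0.44 -0.44] w 0.0231 g 69.0
[-1.3, -1.1, 0.3] [0.0013, -0.001, 0.001]
[-1.3, -1.1, 60.3] [0.0013, -0.001, 0.001]
[-1.4, -1.2, 89.3] [0.0013, -0.001, 0.001]
mouth [ 0.57361108 -0.03481611  0.15248527] n [-0.422205   -0.22931654  0.87701589]
```

View pics/pre.png

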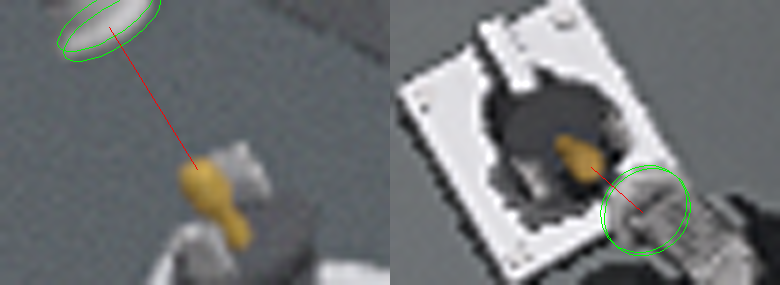

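The predicted flange (green) lies on the seen one in both views, within about 1.5 mm. The red axis line meets the brass tip at crop (168,197). Advancing along the axis.

Request:
step_arm(
  rotation=[
    [0,0,0],
    [0,0,0],
    [0,0,0],
    [0,0,0],
    [0,0,0],
    [0,0,0],
  ],
  xyz=[
    [-1,-1,15],
    [-1,-1,30],
    [-1,-1,45],
    [-1,-1,55],
    [-1,-1,60],
    [-1,-1,60],
  ],
  jaw=[1,1,1,1,1,1],
)

```text
time: 11.75
tcp_pos: [0.5785, -0.0303, 0.1348]
orientation: [3.06, -0.494, 0.671]
ft_force: [-0.5, 0.2, -1.7]
grip_width: 0.0233
grasp_force: 69.0
```

```bash
python3 - <<'E'
from h import *
R0=Rn.from_euler("xyz",[np.pi,0,.649])
rel([ins(.0,R0),ins(-.029,R0)])
s=state();R=Rn.from_euler("xyz",s["orientation"]);mouth=np.array(s["tcp_pos"])+R.apply([.001,0,.042])
print("F tool",R.inv().apply(s["ft_force"]).round(1))
u,w=R.apply([1,0,0]),R.apply([0,1,0]);n=-R.apply([0,0,1])
c=[]
for nm in("scene","top"):
    im=capture(nm);cv2.imwrite(f"pics/pre2_{nm}.png",im);q0=np.round(proj(nm,tip)).astype(int)-[19,26]
    v=cv2.resize(im[q0[0]:q0[0]+38,q0[1]:q0[1]+52],(390,285),interpolation=cv2.INTER_CUBIC)
    def P(X): r=(proj(nm,X)-q0+.5)*7.5-.5;return [r[1],r[0]]
    pts=np.array([P(mouth+.018*(u*np.cos(t)+w*np.sin(t))) for t in np.linspace(0,6.283,40)])
    g=v.copy();cv2.polylines(g,[np.round(pts).astype(int)],True,(0,255,0),1)
    c.append(np.vstack([v,g]))
cv2.imwrite("pics/pre2.png",np.hstack(c))
E
```

```text
t 11.75 tcp [ 0.5785 -0.0303  0.1348] rpy [ 3.06  -0.494  0.671] F [-0.5  0.2 -1.7] q [ 0.56  0.35 -0.52  2.13 -0.37  0.3  -0.48] w 0.0233 g 69.0
[0.2, 0.9, -0.4] [-0.0002, -0.0004, 0.001]
[0.2, 0.9, 28.6] [-0.0002, -0.0004, 0.001]
F tool [-1.1 -0.6  1.3]
```

View pics/pre2.png

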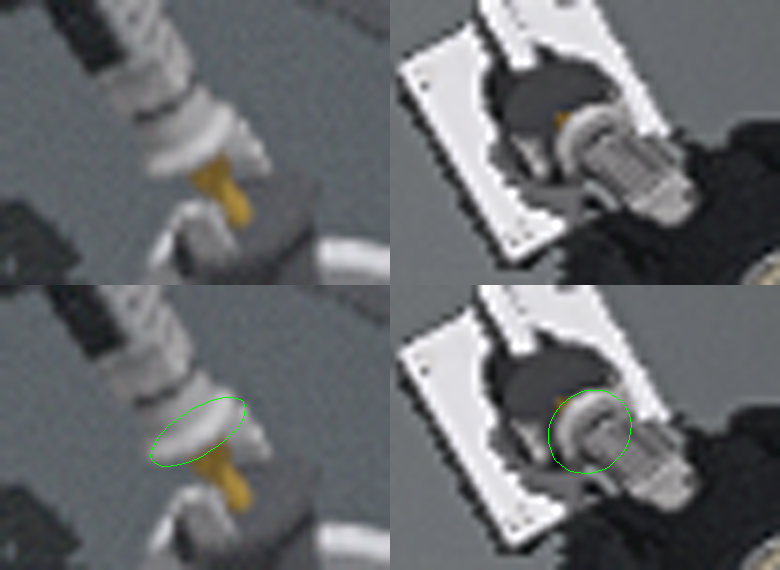

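The mouth sits over the nipple's tip, concentric within about 1 px in both views. I go in gradually, watching the force and q6 (minimum 0.21).

Request:
step_arm(
  rotation=[
    [0,0,0],
    [0,0,0],
    [0,0,0],
    [0,0,0],
  ],
  xyz=[
    [0,0.5,5],
    [0,0.5,10],
    [0,0.5,15],
    [0,0.5,15],
  ],
  jaw=[1,1,1,1],
)

```text
time: 12.35
tcp_pos: [0.5847, -0.0267, 0.1214]
orientation: [3.061, -0.494, 0.671]
ft_force: [0.2, 1.2, -2.1]
grip_width: 0.0232
grasp_force: 69.1
```

```bash
cat > st.py <<'E'
from h import *
R0=Rn.from_euler("xyz",[np.pi,0,.649])
rel([ins(-.020,R0),ins(-.029,R0)])
s=state();R=Rn.from_euler("xyz",s["orientation"]);print("F tool",R.inv().apply(s["ft_force"]).round(1),"T tool",R.inv().apply(s["ft_torque"]).round(2),"q6",s["q"][5])
E
python3 st.py
```

```text
t 12.35 tcp [ 0.5847 -0.0267  0.1214] rpy [ 3.061 -0.494  0.671] F [ 0.2  1.2 -2.1] q [ 0.54  0.38 -0.51  2.13 -0.37  0.27 -0.48] w 0.0232 g 69.1
[0.3, 1.2, 4.4] [-0.0014, -0.0001, 0.0014]
[0.3, 1.2, 13.4] [-0.0014, -0.0001, 0.0014]
F tool [-0.2 -1.   2.2] T tool [ 0.55 -0.66 -0.02] q6 0.2713175810186583
```

Request:
step_arm(
  rotation=[
    [0,0,0],
    [0,0,0],
    [0,0,0],
    [0,0,0],
  ],
  xyz=[
    [0,0.5,2],
    [0,0.5,4],
    [0,0.5,6],
    [0,0.5,6],
  ],
  jaw=[1,1,1,1],
)

```text
time: 12.85
tcp_pos: [0.5872, -0.0256, 0.1164]
orientation: [3.062, -0.494, 0.671]
ft_force: [-2.7, 2.6, 1.2]
grip_width: 0.0234
grasp_force: 69.4
```

```bash
python3 st.py
```

```text
t 12.85 tcp [ 0.5872 -0.0256  0.1164] rpy [ 3.062 -0.494  0.671] F [-2.7  2.6  1.2] q [ 0.53  0.39 -0.5   2.13 -0.37  0.26 -0.48] w 0.0234 g 69.4
[0.4, 0.9, -1.2] [-0.0018, 0.0001, 0.0015]
[0.4, 0.9, 7.8] [-0.0018, 0.0001, 0.0015]
F tool [ 0.1 -3.6 -1.6] T tool [ 1.37 -0.56 -0.01] q6 0.26089259962385053
```

Request:
step_arm(
  rotation=[
    [0,0,0],
    [0,0,0],
    [0,0,0],
    [0,0,0],
  ],
  xyz=[
    [0,-0.5,0],
    [0,-0.7,1.5],
    [0,-0.7,3],
    [0,-0.7,3],
  ],
  jaw=[1,1,1,1],
)

```text
time: 13.35
tcp_pos: [0.5883, -0.0249, 0.1141]
orientation: [3.061, -0.494, 0.671]
ft_force: [-6.1, 2.3, 3.6]
grip_width: 0.0233
grasp_force: 69.8
```

```bash
python3 st.py
```

```text
t 13.35 tcp [ 0.5883 -0.0249  0.1141] rpy [ 3.061 -0.494  0.671] F [-6.1  2.3  3.6] q [ 0.53  0.4  -0.5   2.13 -0.37  0.25 -0.48] w 0.0233 g 69.8
[0.4, 1.0, -3.9] [-0.0006, -0.0001, 0.0012]
[0.4, 1.0, 5.1] [-0.0006, -0.0001, 0.0012]
F tool [-1.2 -5.1 -5.2] T tool [ 1.46 -0.7  -0.02] q6 0.25400182804805904
```

Request:
step_arm(
  rotation=[
    [0,0,0],
    [0,0,0],
    [0,0,0],
    [0,0,0],
  ],
  xyz=[
    [0,-1,0],
    [0,-1,1],
    [0,-1,2],
    [0,-1,2],
  ],
  jaw=[1,1,1,1],
)

```text
time: 13.85
tcp_pos: [0.5891, -0.0244, 0.1123]
orientation: [3.059, -0.494, 0.67]
ft_force: [-4.4, 1.2, 3.3]
grip_width: 0.0233
grasp_force: 69.7
```

```bash
python3 st.py
```

```text
t 13.85 tcp [ 0.5891 -0.0244  0.1123] rpy [ 3.059 -0.494  0.67 ] F [-4.4  1.2  3.3] q [ 0.52  0.4  -0.49  2.13 -0.37  0.25 -0.48] w 0.0233 g 69.7
[0.4, 1.1, -5.9] [0.0009, -0.0005, 0.0007]
[0.4, 1.1, 3.1] [0.0009, -0.0005, 0.0007]
F tool [-0.8 -3.3 -4.5] T tool [ 1.07 -0.81  0.04] q6 0.24789515319794198
```

Request:
step_arm(
  rotation=[
    [0,0,0],
    [0,0,0],
    [0,0,0],
    [0,0,0],
  ],
  xyz=[
    [0,-0.7,0],
    [0,-0.7,1],
    [0,-0.7,2],
    [0,-0.7,2],
  ],
  jaw=[1,1,1,1],
)

```text
time: 14.35
tcp_pos: [0.5898, -0.0239, 0.1107]
orientation: [3.058, -0.495, 0.67]
ft_force: [-5.5, -1.1, 5.4]
grip_width: 0.0232
grasp_force: 70.1
```

```bash
python3 st.py
```

```text
t 14.35 tcp [ 0.5898 -0.0239  0.1107] rpy [ 3.058 -0.495  0.67 ] F [-5.5 -1.1  5.4] q [ 0.52  0.4  -0.49  2.13 -0.37  0.24 -0.48] w 0.0232 g 70.1
[0.3, 1.1, -7.8] [0.002, -0.0008, 0.0004]
[0.3, 1.1, 1.2] [0.002, -0.0008, 0.0004]
F tool [-1.8 -1.9 -7.3] T tool [ 0.7  -0.97  0.02] q6 0.24275267384395116
```

Request:
step_arm(
  rotation=[
    [0,0,0],
    [0,0,0],
    [0,0,0],
    [0,0,0],
  ],
  xyz=[
    [0,-0.2,1],
    [0,-0.2,2],
    [0,-0.2,3],
    [0,-0.2,3],
  ],
  jaw=[1,1,1,1],
)

```text
time: 14.85
tcp_pos: [0.5908, -0.0234, 0.1089]
orientation: [3.058, -0.495, 0.67]
ft_force: [-12.6, -2.6, 14.1]
grip_width: 0.0234
grasp_force: 71.9
```

```bash
python3 st.py
```

```text
t 14.85 tcp [ 0.5908 -0.0234  0.1089] rpy [ 3.058 -0.495  0.67 ] F [-12.6  -2.6  14.1] q [ 0.51  0.41 -0.49  2.13 -0.37  0.24 -0.48] w 0.0234 g 71.9
[0.3, 1.1, -9.9] [0.0026, -0.0007, 0.0004]
[0.3, 1.1, -0.9] [0.0026, -0.0007, 0.0004]
F tool [ -3.4  -4.3 -18.3] T tool [ 1.07 -1.18 -0.06] q6 0.238344129853476
```

Request:
step_arm(
  rotation=[
    [0,0,0],
    [0,0,0],
    [0,0,0],
    [0,0,0],
  ],
  xyz=[
    [0,-0.4,1],
    [0,-0.4,1.5],
    [0,-0.4,1.5],
    [0,-0.4,1.5],
  ],
  jaw=[1,1,1,1],
)

```text
time: 15.35
tcp_pos: [0.5909, -0.0234, 0.1086]
orientation: [3.057, -0.495, 0.67]
ft_force: [-20.0, -5.3, 27.6]
grip_width: 0.0233
grasp_force: 74.1
```

```bash
python3 st.py; python3 - <<'E'
from h import *
c=[]
for nm in("scene","top"):
    im=capture(nm);cv2.imwrite(f"pics/in_{nm}.png",im);q0=np.round(proj(nm,tip)).astype(int)-[19,26]
    c.append(cv2.resize(im[q0[0]:q0[0]+38,q0[1]:q0[1]+52],(390,285),interpolation=cv2.INTER_CUBIC))
cv2.imwrite("pics/in.png",np.hstack(c))
E
```

```text
t 15.35 tcp [ 0.5909 -0.0234  0.1086] rpy [ 3.057 -0.495  0.67 ] F [-20.   -5.3  27.6] q [ 0.51  0.41 -0.48  2.13 -0.37  0.24 -0.48] w 0.0233 g 74.1
[0.2, 1.1, -10.1] [0.0037, -0.0007, 0.0005]
[0.2, 1.1, -1.1] [0.0037, -0.0007, 0.0005]
F tool [ -3.6  -5.4 -33.9] T tool [ 1.52 -1.51  0.06] q6 0.23689864294680513
```

View pics/in.png

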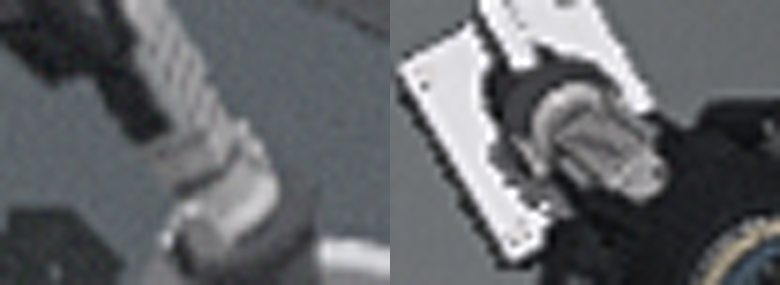

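Hard stop reached: 15 N more moved it only 0.3 mm, about 9 mm past first contact. The axial force dipped midway, which marks the snap. The picture shows both catches over the flange, at crop (215,190) and (150,255). I ease the push to a moderate hold.

Request:
step_arm(
  rotation=[
    [0,0,0],
    [0,0,0],
    [0,0,0],
    [0,0,0],
    [0,0,0],
    [0,0,0],
  ],
  xyz=[
    [0,-0.3,-0.4],
    [0,-0.3,-0.4],
    [0,-0.3,-0.4],
    [0,-0.3,-0.4],
    [0,-0.3,-0.4],
    [0,-0.3,-0.4],
  ],
  jaw=[1,1,1,1,1,1],
)

```text
time: 16.2
tcp_pos: [0.5909, -0.0233, 0.1087]
orientation: [3.056, -0.495, 0.67]
ft_force: [-18.1, -6.0, 23.3]
grip_width: 0.0234
grasp_force: 72.7
```

```bash
python3 st.py
```

```text
t 16.2 tcp [ 0.5909 -0.0233  0.1087] rpy [ 3.056 -0.495  0.67 ] F [-18.1  -6.   23.3] q [ 0.51  0.41 -0.48  2.13 -0.37  0.24 -0.48] w 0.0234 g 72.7
[0.2, 1.1, -10.1] [0.0041, -0.0009, 0.0002]
[0.2, 1.1, -1.1] [0.0041, -0.0009, 0.0002]
F tool [ -4.7  -4.1 -29.5] T tool [ 1.23 -1.42  0.06] q6 0.23632366804083094
```

```bash
python3 -c "
from bench import *
print(finish_job())"
```

```text
the job is handed in; nothing more can be done
None
```

I pressed the start button fully down and released it. The coupler is pressed onto the nipple's stop and still gripped there, pushing about 30 N; the force dip and the picture show both catches over its flange, but I did no pull test. Handed in at 16 s.

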